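# Make up nut kits in clip-on carriers

## Task

First lift every grey carrier off the rail, pulling it straight up out of its sprung catch, and stand them all upright on the drawing sheet. Then make up a kit in each one: take one long and one short hexagonal nut from the black pocket tray and put them down in the carrier, each in a well of its own. Leave the other things on the bench where they are; spare nuts can stay where they lie.

Things in the scene. Friction and masses are not known exactly. Their poses are not given: they have to be found in the camera images.
- rail: fixed aluminium bar 12 mm thick, 300 mm long (its y), on a base 70 by 340 by 8 mm; bar top at z = 60 mm. Origin: centre of the base's underside. Carriers sit near y = -100, 0, +100 mm, underside 34 mm over the bench. Sprung brass balls in both faces catch a ridge inside each carrier: it comes off with a straight upward pull of about 10 N and clears the bar after 26 mm
- sheet: paper drawing lying fixed on the bench, 210 (x) by 297 (y) by 1 mm. Origin: centre of its underside
- tray: fixed black pocket tray, 115 (x) by 170 (y) by 12 mm, six square pockets 29 mm wide and 8 mm deep at x = +-27.5, y = -55, 0, +55 mm. Origin: centre of its underside
- carrier0: grey plastic carrier on the rail (may be absent), 42 (x) by 81 (y) by 46 (z) mm, 0.12 to 0.21 kg. Origin: centre of its underside. On top two square wells 36 mm wide, 16 deep, at y = +-19.5 mm, floor at z = 30, rim at z = 46 mm, walls 3 mm. Below, a slot 19 mm wide, 26 high runs along y over the rail. Long sides (x = +-21 mm) are flat from z = 0 to 46: grip there
- carrier1: grey plastic carrier on the rail (may be absent), 42 (x) by 81 (y) by 46 (z) mm, 0.12 to 0.21 kg. Origin: centre of its underside. On top two square wells 36 mm wide, 16 deep, at y = +-19.5 mm, floor at z = 30, rim at z = 46 mm, walls 3 mm. Below, a slot 19 mm wide, 26 high runs along y over the rail. Long sides (x = +-21 mm) are flat from z = 0 to 46: grip there
- carrier2: grey plastic carrier on the rail (may be absent), 42 (x) by 81 (y) by 46 (z) mm, 0.12 to 0.21 kg. Origin: centre of its underside. On top two square wells 36 mm wide, 16 deep, at y = +-19.5 mm, floor at z = 30, rim at z = 46 mm, walls 3 mm. Below, a slot 19 mm wide, 26 high runs along y over the rail. Long sides (x = +-21 mm) are flat from z = 0 to 46: grip there
- long0: long hexagonal steel nut, 22 mm across flats (25.4 across corners), 30 mm long, bored, 62 g, standing in a pocket of the tray. Origin: centre of its lower end, z along its length; two flats face +-x, the others 60 degrees apart
- long0_center (a point): middle of that nut
- long1: long hexagonal steel nut, 22 mm across flats (25.4 across corners), 30 mm long, bored, 62 g, standing in a pocket of the tray. Origin: centre of its lower end, z along its length; two flats face +-x, the others 60 degrees apart
- long1_center (a point): middle of that nut
- long2: long hexagonal steel nut, 22 mm across flats (25.4 across corners), 30 mm long, bored, 62 g, standing in a pocket of the tray. Origin: centre of its lower end, z along its length; two flats face +-x, the others 60 degrees apart
- long2_center (a point): middle of that nut
- short0: short hexagonal steel nut, 22 mm across flats (25.4 across corners), 18 mm long, bored, 37 g, standing in a pocket of the tray. Origin: centre of its lower end, z along its length; two flats face +-x, the others 60 degrees apart
- short0_center (a point): middle of that nut
- short1: short hexagonal steel nut, 22 mm across flats (25.4 across corners), 18 mm long, bored, 37 g, standing in a pocket of the tray. Origin: centre of its lower end, z along its length; two flats face +-x, the others 60 degrees apart
- short1_center (a point): middle of that nut
- short2: short hexagonal steel nut, 22 mm across flats (25.4 across corners), 18 mm long, bored, 37 g, standing in a pocket of the tray. Origin: centre of its lower end, z along its length; two flats face +-x, the others 60 degrees apart
- short2_center (a point): middle of that nut
- bush_a: bystander: round steel bush, 24 mm diameter, 36 mm tall, loose. Origin: centre of its underside
- bush_b: bystander: round steel bush, 24 mm diameter, 36 mm tall, loose. Origin: centre of its underside
- sprocket: bystander: dark chain sprocket lying flat, 110 mm across, 32 mm tall, loose. Origin: centre of its underside
- spool: bystander: white spool standing, 64 mm diameter, 72 mm tall, loose. Origin: centre of its underside
Mind the look-alikes: they are no part of the job. What is shaped like the carrier2 but red is not meant.

How it is judged (in metres and radians):
On the way:
1. all carriers present are off the rail and stand upright on the drawing sheet (x of carrier0 in the frame of sheet between -0.105 and 0.105 m and y of carrier0 in the frame of sheet between -0.1485 and 0.1485 m and z of carrier0 in the frame of sheet between -0.003 and 0.006 m and angle between each of carrier0, carrier1, carrier2's own z axis and vertical below 0.1 rad and linear speed of each of carrier0, carrier1, carrier2 below 0.02 m/s and x of carrier1 in the frame of sheet between -0.105 and 0.105 m and y of carrier1 in the frame of sheet between -0.1485 and 0.1485 m and z of carrier1 in the frame of sheet between -0.003 and 0.006 m and x of carrier2 in the frame of sheet between -0.105 and 0.105 m and y of carrier2 in the frame of sheet between -0.1485 and 0.1485 m and z of carrier2 in the frame of sheet between -0.003 and 0.006 m), for 0.2 s.
At the end, for the whole second after the job is handed in: every carrier present stands upright (within 0.1 rad) at rest on the drawing sheet (its centre within the sheet's edges) and holds one long and one short nut, each down in a well of its own (middle of the nut 33 to 52 mm over the carrier's underside) (all of step 1 and ((x of long0_center in the frame of carrier0 between -0.018 and 0.018 m and y of long0_center in the frame of carrier0 between -0.0385 and 0.0385 m and z of long0_center in the frame of carrier0 between 0.033 and 0.052 m) or (x of long1_center in the frame of carrier0 between -0.018 and 0.018 m and y of long1_center in the frame of carrier0 between -0.0385 and 0.0385 m and z of long1_center in the frame of carrier0 between 0.033 and 0.052 m) or (x of long2_center in the frame of carrier0 between -0.018 and 0.018 m and y of long2_center in the frame of carrier0 between -0.0385 and 0.0385 m and z of long2_center in the frame of carrier0 between 0.033 and 0.052 m)) and ((x of short0_center in the frame of carrier0 between -0.018 and 0.018 m and y of short0_center in the frame of carrier0 between -0.0385 and 0.0385 m and z of short0_center in the frame of carrier0 between 0.033 and 0.052 m) or (x of short1_center in the frame of carrier0 between -0.018 and 0.018 m and y of short1_center in the frame of carrier0 between -0.0385 and 0.0385 m and z of short1_center in the frame of carrier0 between 0.033 and 0.052 m) or (x of short2_center in the frame of carrier0 between -0.018 and 0.018 m and y of short2_center in the frame of carrier0 between -0.0385 and 0.0385 m and z of short2_center in the frame of carrier0 between 0.033 and 0.052 m)) and ((x of long0_center in the frame of carrier1 between -0.018 and 0.018 m and y of long0_center in the frame of carrier1 between -0.0385 and 0.0385 m and z of long0_center in the frame of carrier1 between 0.033 and 0.052 m) or (x of long1_center in the frame of carrier1 between -0.018 and 0.018 m and y of long1_center in the frame of carrier1 between -0.0385 and 0.0385 m and z of long1_center in the frame of carrier1 between 0.033 and 0.052 m) or (x of long2_center in the frame of carrier1 between -0.018 and 0.018 m and y of long2_center in the frame of carrier1 between -0.0385 and 0.0385 m and z of long2_center in the frame of carrier1 between 0.033 and 0.052 m)) and ((x of short0_center in the frame of carrier1 between -0.018 and 0.018 m and y of short0_center in the frame of carrier1 between -0.0385 and 0.0385 m and z of short0_center in the frame of carrier1 between 0.033 and 0.052 m) or (x of short1_center in the frame of carrier1 between -0.018 and 0.018 m and y of short1_center in the frame of carrier1 between -0.0385 and 0.0385 m and z of short1_center in the frame of carrier1 between 0.033 and 0.052 m) or (x of short2_center in the frame of carrier1 between -0.018 and 0.018 m and y of short2_center in the frame of carrier1 between -0.0385 and 0.0385 m and z of short2_center in the frame of carrier1 between 0.033 and 0.052 m)) and ((x of long0_center in the frame of carrier2 between -0.018 and 0.018 m and y of long0_center in the frame of carrier2 between -0.0385 and 0.0385 m and z of long0_center in the frame of carrier2 between 0.033 and 0.052 m) or (x of long1_center in the frame of carrier2 between -0.018 and 0.018 m and y of long1_center in the frame of carrier2 between -0.0385 and 0.0385 m and z of long1_center in the frame of carrier2 between 0.033 and 0.052 m) or (x of long2_center in the frame of carrier2 between -0.018 and 0.018 m and y of long2_center in the frame of carrier2 between -0.0385 and 0.0385 m and z of long2_center in the frame of carrier2 between 0.033 and 0.052 m)) and ((x of short0_center in the frame of carrier2 between -0.018 and 0.018 m and y of short0_center in the frame of carrier2 between -0.0385 and 0.0385 m and z of short0_center in the frame of carrier2 between 0.033 and 0.052 m) or (x of short1_center in the frame of carrier2 between -0.018 and 0.018 m and y of short1_center in the frame of carrier2 between -0.0385 and 0.0385 m and z of short1_center in the frame of carrier2 between 0.033 and 0.052 m) or (x of short2_center in the frame of carrier2 between -0.018 and 0.018 m and y of short2_center in the frame of carrier2 between -0.0385 and 0.0385 m and z of short2_center in the frame of carrier2 between 0.033 and 0.052 m))); the robot touches nothing.
It fails at once if the bush a is moved by more than 30 mm (distance of bush_a from where it was at the start of the episode above 0.03 m).
It fails at once if the bush b is moved by more than 30 mm (distance of bush_b from where it was at the start of the episode above 0.03 m).
It fails at once if the sprocket is moved by more than 30 mm (distance of sprocket from where it was at the start of the episode above 0.03 m).
It fails at once if the spool is moved by more than 30 mm (distance of spool from where it was at the start of the episode above 0.03 m).
Of carrier0, carrier1, carrier2 only 2 to 3 are there at a start; the rules pass over those that are not, and their reading is None.
At some moment in a run one of long0, long1, long2, short0, short1, short2, carrier0, carrier1, carrier2 may be knocked a few centimetres aside while the robot is not near it.
It also fails if it takes over 210 s, if anything falls off the work surface, if the arm or the gripper's body presses on something with over 40 N, if the wrist force passes 120 N, or if a joint passes its speed limit or range.

## Robot

A 7-joint arm with a two-finger parallel gripper is mounted at the origin on the work surface. World frame = base frame: x ahead of the robot, y to its left, z up, the work surface at z = 0. Lengths are in mm, angles in rad, forces in N, time in s.
With the tool pointing down it reaches from about 425 to 875 mm from the base axis. Payload 4.7 kg.
Tool frame: the origin (TCP) lies midway between the tips of the shut fingers; the grasp point (between the pads) lies 19 mm behind it (arm.tcp_to_grasp is the distance from the TCP to the grasp point, in mm); z points along the fingers, y is the line along which they close (so a half turn about z gives the same grasp; the last joint's range is limited). The gripper opens to 87 mm and grips with 3 to 60 N. Pads are 19 mm wide; open, the fingers measure 117 mm over their backs; the gripper's body (75 mm by 190 mm) begins 51 mm behind the grasp point.
Start: joints at [-1.332, 0.321, -0.07, 1.45, 0.023, 1.371, -0.057], TCP at [144.919, 633.659, 222.587] pointing down, gripper open.
Joint ranges: [-2.86, 2.86], [-0.3, 2.09], [-1.38, 1.24], [0.06, 2.45], [-1.56, 4.7], [0.09, 2.05], [-2.69, 2.69]. Speed limits (rad/s): [2.57, 2.57, 3.14, 3.14, 3.14, 3.14, 3.14].

## Interface

Orientations are given as a unit quaternion [x, y, z, w].
In Python, from plant import arm gives the robot as it stands.
- The arm moves only by the tool servo_tool, never from a script. Its argument "series" is a list of rows, each a list of 7 numbers: the turn, a rotation vector about the tool's x, y, z normalised to -1 to 1, where 1 is pi/2 rad, then the shift along the tool's x, y, z normalised to -1 to 1, where 1 is 0.3 m, then the closure, from -1 (fully open) to 1 (shut). A call has 1 to 20 rows; each row shifts and turns the commanded pose from where the row before left it, along the tool's axes as they then stand; what a row does not reach is not made up. A row lasts 1/12 s, in which the tool goes at most 41.7 mm and 7.16 degrees, less where a joint would pass 70% of its speed; a pose out of reach is approached as far as the arm can. A call with a number of a shift or a turn outside -1 to 1 is refused whole. A call with a gripper value outside its range is refused whole. The fingers move at their own pace and stop on an object; the grip force is fixed at half the most. Time passes only in rows, so rows that do not move let the fingers close. It gives the time, the measured TCP pose, the force, the opening and the grip force at its end, in the units of the state.
- arm.sense(): the state, without advancing time (a new reading comes with each control period).
- arm.read_camera(name): name is "scene" or "top" or "wrist"; returns a dict with "pixels" (384x512x3 uint8, red, green, blue), "range_z" (384x512 float32, mm along the optical axis (not along the pixel's ray), 0 where there is no reading), "camera_matrix" (3x3 intrinsics, pixels), "extrinsics" (4x4, takes a point from camera to world coordinates). Camera axes: x right, y down, z forward; pixel columns grow to the right and rows downward; lengths in mm; the calibration is good to about 2 mm. A picture is of the moment at which its call begins.
- arm.finish_job(): hands the job in; it is judged then, once.
Trained networks look in a picture, given as the dict that the camera call returned (one of the last four; its "shot" number tells which), for a name from the list of things; names that differ only in an ending like _2 or _b are one class to them, and where a whole thing is asked for, a point or a joint stands for the part that bears it (a point fixed in the world has none). Each returns a list of dicts, best first, with "score" (0 to 1); they miss things now and then, are a little off and sometimes report something else, mostly with a low value. They report only what shows in the picture. A call takes as long as a camera call. They do not tell look-alikes from the thing itself.
- arm.boxes_of(name, picture): "point" ([x, y, z] in mm, in world coordinates, good to about 4 mm: the middle of the surface that is visible of it).
The state is a dict: "clock": time; "joint_positions": joint angles; "qd": joint speeds; "effort": joint torques, N m; "position": TCP position; "orientation": TCP orientation; "ft_force": force on the tool from outside, world axes, zero at the start; "moment": the same for the moment, N m; "gripper_width": opening from 0.0 (shut) to 1.0 (fully open); "gripper_force": force on a finger pad.
Only numpy, scipy, OpenCV 4.12 (cv2) and the standard library are available. Lean on these libraries where they do the work, as an engineer would, in place of code of your own. Each camera call takes 0.05 s, during which the arm holds its last target. There are 200 camera calls.

## Working session

There is one attempt and no reset: what is moved stays moved. The work goes in short steps, Python scripts to look and compute and a tool call to move; the robot and the scene stay as the last step left them, time stands still between calls to the robot, and variables do not carry over. Pictures are saved under pics/ and viewed, at most 14 in all, crops included, and the job is handed in when it is done.

Besides the shell and the picture viewer there is one more tool, called after "Call:" by a JSON object that holds its "name" and its "arguments". servo_tool: Moves the arm, as the interface text tells. Its arguments: {"type":"object","properties":{"series":{"type":"array","items":{"type":"array","items":{"type":"number"}}}},"required":["series"]}

```bash
mkdir -p pics; ls
python3 - <<'E'
from plant import arm
import cv2,numpy as np
s=arm.sense();print(s)
for n in("top","scene"):
    p=arm.read_camera(n);cv2.imwrite(f"pics/{n}0.png",p["pixels"][:,:,::-1]);np.savez(f"{n}0.npz",**{k:p[k] for k in("pixels","range_z","camera_matrix","extrinsics")})
    print(n,p["camera_matrix"].round(1).tolist(),p["extrinsics"].round(3).tolist())
    for o in("carrier0","long0","short0","rail","sheet","tray","bush_a","sprocket","spool"):
        print(o,[(np.round(d["point"]).tolist(),round(d["score"],2)) for d in arm.boxes_of(o,p)])
E
```

```text
pics
{'clock': 0.0, 'joint_positions': array([-1.33189329,  0.32183845, -0.07008763,  1.45164734,  0.0226124 ,
        1.37079269, -0.05688819]), 'qd': array([ 0.00159611,  0.00128586,  0.00086645, -0.00139201,  0.00087877,
        0.00060362, -0.00068529]), 'effort': array([-1.99664532e-05, -4.91283381e+01, -4.04036539e-01, -3.12524128e+01,
       -6.41645584e-02,  4.36808739e-02,  1.55156176e-04]), 'position': array([144.82487969, 633.10619785, 221.46538921]), 'orientation': array([ 1.12141589e-01,  9.93691785e-01, -9.47881710e-04, -5.27389434e-05]), 'ft_force': array([-0.90026962,  0.11902879,  0.52898962]), 'moment': array([-0.00995561,  0.04868983, -0.00272071]), 'gripper_force': 0.0, 'gripper_width': 1.0008762550283272}
top [[494.0, 0.0, 254.6], [0.0, 494.0, 195.6], [0.0, 0.0, 1.0]] [[-0.018, -0.989, 0.149, 331.488], [-1.0, 0.021, 0.02, 40.387], [-0.023, -0.149, -0.989, 1407.197], [0.0, 0.0, 0.0, 1.0]]
carrier0 [([679.0, -93.0, 66.0], 0.86), ([650.0, 103.0, 60.0], 0.79), ([342.0, -77.0, 28.0], 0.61), ([532.0, 466.0, 31.0], 0.59), ([488.0, -252.0, 21.0], 0.39)]
long0 [([493.0, -
[... 470 characters left out ...]
.2, 189.6], [0.0, 0.0, 1.0]] [[0.342, 0.576, -0.742, 1276.548], [0.94, -0.226, 0.258, -221.48], [-0.019, -0.786, -0.618, 685.979], [0.0, 0.0, 0.0, 1.0]]
carrier0 [([702.0, -94.0, 66.0], 0.93), ([349.0, -80.0, 33.0], 0.78), ([662.0, 103.0, 65.0], 0.74), ([539.0, 455.0, 32.0], 0.68)]
long0 [([494.0, -302.0, 26.0], 0.46)]
short0 [([438.0, -249.0, 21.0], 0.52), ([496.0, -249.0, 19.0], 0.52), ([442.0, -188.0, 26.0], 0.49)]
rail [([684.0, -5.0, 8.0], 0.68), ([434.0, -4.0, 25.0], 0.63)]
sheet [([491.0, 238.0, 5.0], 0.93)]
tray [([479.0, -252.0, 15.0], 0.81)]
bush_a [([567.0, -5.0, 29.0], 0.57), ([433.0, -4.0, 25.0], 0.54)]
sprocket [([692.0, 330.0, 6.0], 0.57)]
spool [([681.0, -355.0, 62.0], 0.58)]
```

View pics/top0.png

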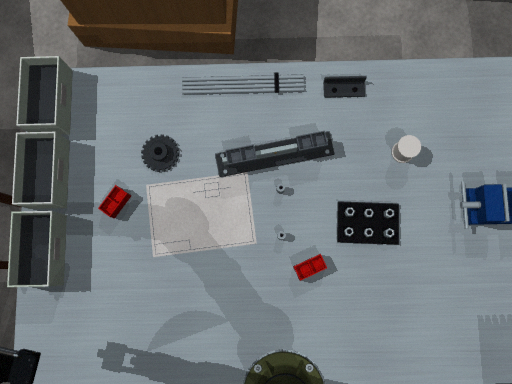

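View pics/scene0.png

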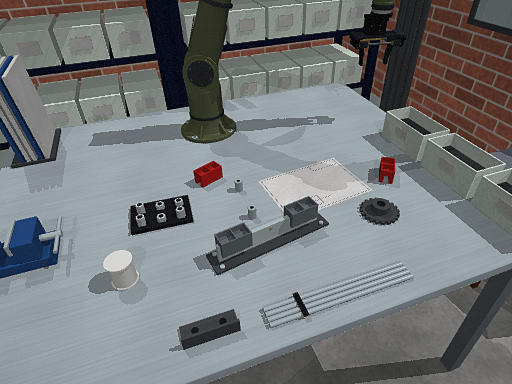

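The top view shows two grey carriers on the rail, at px (237,155) and (318,139). The look-alikes are the red carriers at (115,201) and (310,267), plus the dark block at (345,87), which is off the rail. Six nuts sit in the tray at about (349–390, 212–233), and the bushes are at (280,188) and (281,236). I choose the two grey ones on the rail. Next I measure them and check a close crop.

```bash
cat > h.py <<'E'
import numpy as np,cv2
from scipy.spatial.transform import Rotation as R
def cloud(p):
    z=p["range_z"].astype(float);K=p["camera_matrix"];E=p["extrinsics"]
    v,u=np.mgrid[:z.shape[0],:z.shape[1]]
    c=np.stack([(u-K[0,2])/K[0,0]*z,(v-K[1,2])/K[1,1]*z,z],-1)
    w=c@E[:3,:3].T+E[:3,3]; w[z<=0]=np.nan
    return w
def comps(m,minn=4):
    n,l,st,_=cv2.connectedComponentsWithStats(m.astype(np.uint8))
    return [l==i for i in range(1,n) if st[i,4]>=minn]
def rect(xy):
    (cx,cy),(w,h),a=cv2.minAreaRect(xy.astype(np.float32))
    if w>h: w,h,a=h,w,a+90   # h = long side; a = direction of short side
    return np.round([cx,cy,w,h,(a+90)%180-90],1)
def go(arm,x,y,z,ang=None):
    """tool-frame shift (units of 0.3 m) and turn for TCP target; ang = closing direction deg"""
    s=arm.sense();r=R.from_quat(s["orientation"]);d=r.inv().apply(np.array([x,y,z])-s["position"])
    Y=r.as_matrix()[:,1];cur=np.degrees(np.arctan2(Y[1],Y[0]))
    t=0 if ang is None else -((ang-cur+90)%180-90)
    print("pos",s["position"].round(1),"yaw",round(cur,1),"shift/0.3",(d/300).round(4),"turn z",round(t/90,4),"deg",round(t,1),"tilt",np.round(r.as_matrix()[:,2],4))
E
python3 - <<'E'
from h import *
P={n:dict(np.load(n+"0.npz")) for n in("top","scene")}
for n in P:
    w=cloud(P[n]);x,y,z=w[...,0],w[...,1],w[...,2];c=P[n]["pixels"].astype(int)
    reg=(x>560)&(x<760)&(abs(y)<190)
    print(n)
    for m in comps(reg&(z>70)&(z<92),20): print(" carr",rect(w[m][:,:2]),np.median(z[m]).round(1),m.sum())
    m=reg&(z>54)&(z<66);print(" bar",rect(w[m][:,:2]))
    m=reg&(z>4)&(z<14);print(" base",rect(w[m][:,:2]))
    tr=(x>380)&(x<560)&(y>-350)&(y<-140)
    for m in comps(tr&(z>17),4): print(" nut",w[m].mean(0).round(1),np.percentile(z[m],90).round(1),m.sum())
    m=tr&(c.max(-1)<60)&(z<18);print(" tray",rect(w[m][:,:2]),np.median(z[m]).round(1))
    m=(x>340)&(x<650)&(y>20)&(y<420)&(z<8)&(c.min(-1)>120)&(c[...,0]>=c[...,2]-3)
    m=max(comps(m,50),key=np.sum);print(" sheet",rect(w[m][:,:2]),np.median(z[m]).round(1))
a=P["top"]["pixels"][120:260,90:420,::-1];b=P["scene"]["pixels"][150:290,120:420,::-1]
im=cv2.resize(a,None,fx=2.3,fy=2.3,interpolation=3);b=cv2.resize(b,(im.shape[1],275),interpolation=3)
cv2.imwrite("pics/crop0.png",np.vstack([im,b])[:600])
E
```

```text
top
 carr [682.8 -92.3  43.2  81.1  10.2] 78.8 166
 carr [648.5 104.2  43.7  80.8   9.7] 78.8 156
 bar [663.8   9.7  42.2 299.4  10. ]
 base [ 6.599e+02 -8.000e-01  1.997e+02  3.783e+02 -1.000e-01]
 nut [ 489.8 -195.4   31.9] 37.3 68
 nut [ 486.5 -250.2   21.9] 25.0 58
 nut [ 483.7 -304.3   31.8] 37.2 71
 nut [ 458.  -263.7   18.3] 19.7 4
 nut [ 435.3 -192.    22.3] 25.3 53
 nut [ 432.4 -246.9   22.1] 26.3 55
 nut [ 428.9 -301.5   32.2] 36.7 68
 tray [ 459.2 -249.1  115.6  171.3   -2.9] 11.5
 sheet [495.6 226.1 210.8 297.2   6.4] 0.9
scene
 carr [648.7 104.2  44.9  82.   10.3] 77.7 278
 carr [684.  -92.2  44.7  82.2  10.7] 77.7 316
 bar [667.6   3.3  43.8 285.7  10.1]
 base [650.6  10.6 176.2 346.1  -3.1]
 nut [ 438.1 -192.5   21.7] 24.0 43
 nut [ 434.1 -247.2   21.5] 23.5 46
 nut [ 433.3 -301.9   29.7] 34.9 71
 nut [ 494.5 -195.5   29.5] 35.1 77
 nut [ 489.1 -250.2   21.7] 23.4 47
 nut [ 488.7 -304.6   29.7] 35.9 81
 tray [ 459.9 -249.4  122.2  170.    -3.2] 11.8
 sheet [494.9 226.9 211.5 299.4   6.2] 1.9
```

View pics/crop0.png

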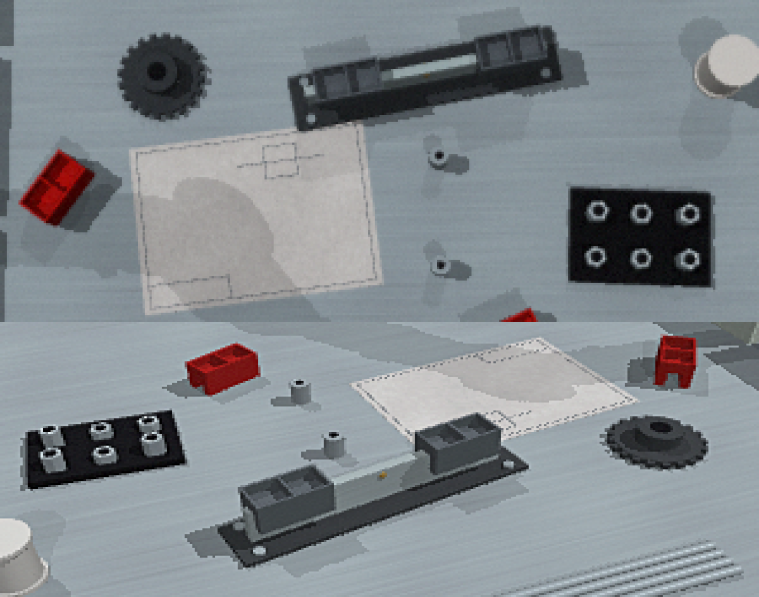

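The crop confirms that the two grey two-well carriers on the bar are the ones wanted: rims at z≈78–79, size 81×43, yaw 10°. The tray holds 3 long nuts (489.7,-195.5; 484,-304.5; 430,-301.7) and 3 short. The sheet is centred at (495,226) with yaw 6.3°.

```bash
cat >> h.py <<'E'
    rr=r*R.from_rotvec([0,0,np.radians(t)]);print("after turn: shift/0.3",(rr.inv().apply(np.array([x,y,z])-s["position"])/300).round(4),"clock",round(s["clock"],2),"w",round(s["gripper_width"],3),"F",s["ft_force"].round(1))
E
python3 -c "
from h import *;from plant import arm
go(arm,648.5,104.2,150,10)"
```

```text
pos [144.9 633.7 222.6] yaw 77.1 shift/0.3 [-2.0298 -1.3463  0.2419] turn z 0.7458 deg 67.1 tilt [ 1.e-04  0.e+00 -1.e+00]
after turn: shift/0.3 [-2.0295  1.3467  0.2419] clock 1.0 w 1.005 F [-0.1  0.2 -0.1]
```

Call:
{"name": "servo_tool", "arguments": {"series": [[0,0,0.0746,0,0,0,-1],[0,0,0.0746,0,0,0,-1],[0,0,0.0746,0,0,0,-1],[0,0,0.0746,0,0,0,-1],[0,0,0.0746,0,0,0,-1],[0,0,0.0746,0,0,0,-1],[0,0,0.0746,0,0,0,-1],[0,0,0.0746,0,0,0,-1],[0,0,0.0746,0,0,0,-1],[0,0,0.0746,0,0,0,-1],[0,0,0,-0.1,0.066,0.012,-1],[0,0,0,-0.1,0.066,0.012,-1],[0,0,0,-0.1,0.066,0.012,-1],[0,0,0,-0.1,0.066,0.012,-1],[0,0,0,-0.1,0.066,0.012,-1],[0,0,0,-0.1,0.066,0.012,-1],[0,0,0,-0.1,0.066,0.012,-1],[0,0,0,-0.1,0.066,0.012,-1],[0,0,0,-0.1,0.066,0.012,-1],[0,0,0,-0.1,0.066,0.012,-1]]}}

```text
clock: 2.67
position: [392.9, 371.2, 186.7]
orientation: [0.643, 0.766, 0.0, -0.0]
ft_force: [0.6, 0.5, -0.6]
gripper_width: 0.998
gripper_force: 0.0
```

Call:
{"name": "servo_tool", "arguments": {"series": [[0,0,0,-0.1,0.066,0.012,-1],[0,0,0,-0.1,0.066,0.012,-1],[0,0,0,-0.1,0.066,0.012,-1],[0,0,0,-0.1,0.066,0.012,-1],[0,0,0,-0.1,0.066,0.012,-1],[0,0,0,-0.1,0.066,0.012,-1],[0,0,0,-0.1,0.066,0.012,-1],[0,0,0,-0.1,0.066,0.012,-1],[0,0,0,-0.1,0.066,0.012,-1],[0,0,0,-0.1,0.066,0.012,-1],[0,0,0,0,0,0,-1],[0,0,0,0,0,0,-1]]}}

```text
clock: 3.67
position: [639.8, 108.0, 150.1]
orientation: [0.645, 0.764, -0.001, 0.0]
ft_force: [-0.4, 0.0, -0.1]
gripper_width: 1.002
gripper_force: 0.0
```

Run:
```python
from h import *;from plant import arm
go(arm,648.5,104.2,42,10)
p=arm.read_camera("wrist");cv2.imwrite("pics/w1.png",p["pixels"][:,:,::-1])
w=cloud(p);z=w[...,2]
print(p["extrinsics"].round(3).tolist())
for m in comps((z>70)&(z<88)&(w[...,0]>560),200): print(" carr",rect(w[m][:,:2]),np.median(z[m]).round(1),m.sum())
p=arm.read_camera("top");w=cloud(p);x,y,z=np.moveaxis(w,-1,0)
for m in comps((x>560)&(x<760)&(abs(y)<190)&(z>70)&(z<92),20): print(" top carr",rect(w[m][:,:2]),m.sum())
```

```text
pos [639.8 108.  150.1] yaw 9.7 shift/0.3 [-0.0168  0.0266  0.3602] turn z -0.0034 deg -0.3 tilt [-3.0e-04 -1.9e-03 -1.0e+00]
after turn: shift/0.3 [-0.017   0.0265  0.3602] clock 3.67 w 1.002 F [-0.4  0.  -0.1]
[[0.986, 0.162, 0.047, 627.694], [0.169, -0.946, -0.278, 184.885], [-0.001, 0.282, -0.96, 310.743], [0.0, 0.0, 0.0, 1.0]]
 carr [649.6 106.   42.2  81.6  10. ] 78.3 1926
 top carr [684.  -92.1  45.   81.8  10.8] 169
 top carr [655.1  66.8   8.4  42.3 -86.2] 27
```

View pics/w1.png

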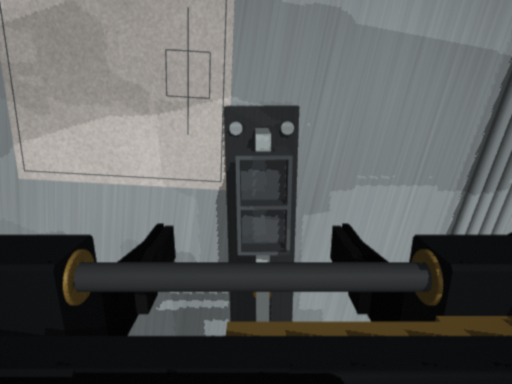

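The wrist view shows the grey carrier at px (264,205), between the open fingers at columns 165 and 340. Its measured centre (649.5,105.5) agrees with the top view. I'll centre on it, go down and grip.

Call:
{"name": "servo_tool", "arguments": {"series": [[0,0,-0.0034,-0.015,0.0295,0.03,-1],[0,0,0,0,0,0.06,-1],[0,0,0,0,0,0.06,-1],[0,0,0,0,0,0.06,-1],[0,0,0,0,0,0.06,-1],[0,0,0,0,0,0.05,-1],[0,0,0,0,0,0.03,-1],[0,0,0,0,0,0.01,-1],[0,0,0,0,0,0,-1],[0,0,0,0,0,0,1],[0,0,0,0,0,0,1],[0,0,0,0,0,0,1],[0,0,0,0,0,0,1],[0,0,0,0,0,0,1],[0,0,0,0,0,0,1],[0,0,0,0,0,0,1],[0,0,0,0,0,0,1],[0,0,0,0,0,0,1]]}}

```text
clock: 5.27
position: [648.4, 108.5, 42.6]
orientation: [0.641, 0.768, 0.0, -0.0]
ft_force: [0.1, -0.1, 0.6]
gripper_width: 0.48
gripper_force: 30.0
```

Call:
{"name": "servo_tool", "arguments": {"series": [[0,0,0,0,0,-0.01,1],[0,0,0,0,0,-0.015,1],[0,0,0,0,0,-0.015,1],[0,0,0,0,0,-0.015,1],[0,0,0,0,0,-0.015,1],[0,0,0,0,0,-0.015,1],[0,0,0,0,0,-0.015,1],[0,0,0,0,0,-0.02,1],[0,0,0,0,0,-0.02,1],[0,0,0,0,0,-0.02,1],[0,0,0,0,0,-0.02,1],[0,0,0,0,0,0,1],[0,0,0,0,0,0,1]]}}

```text
clock: 6.35
position: [648.8, 108.5, 97.2]
orientation: [0.641, 0.768, 0.0, 0.0]
ft_force: [0.5, 0.8, -3.1]
gripper_width: 0.481
gripper_force: 30.0
```

Run:
```python
from h import *;from plant import arm
go(arm,487.6,298,97,8)
p=arm.read_camera("scene");cv2.imwrite("pics/s2.png",p["pixels"][120:300,100:420,::-1].repeat(2,0).repeat(2,1))
```

```text
pos [648.8 108.5  97.2] yaw 10.3 shift/0.3 [ 7.174e-01 -4.157e-01  2.000e-04] turn z 0.0254 deg 2.3 tilt [ 1.e-03  4.e-04 -1.e+00]
after turn: shift/0.3 [ 7.002e-01 -4.441e-01  2.000e-04] clock 6.35 w 0.481 F [ 0.5  0.8 -3.1]
```

View pics/s2.png

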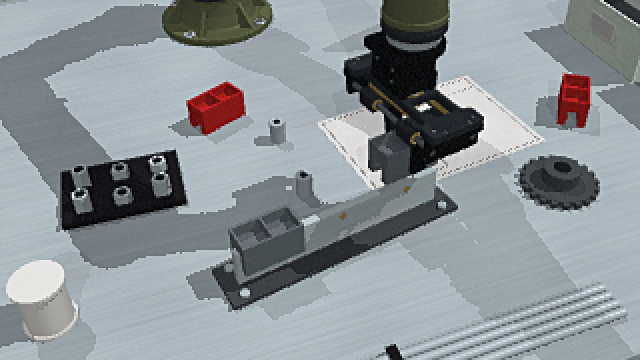

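The picture shows the carrier held clear above the bar, under the gripper at px (385,155). Now I carry it to the sheet.

Call:
{"name": "servo_tool", "arguments": {"series": [[0,0,0.0254,0,0,-0.01,1],[0,0,0,0.05,-0.032,0,1],[0,0,0,0.09,-0.057,0,1],[0,0,0,0.1,-0.063,0,1],[0,0,0,0.11,-0.07,0,1],[0,0,0,0.11,-0.07,0,1],[0,0,0,0.1,-0.063,0,1],[0,0,0,0.09,-0.057,0,1],[0,0,0,0.05,-0.032,0,1],[0,0,0,0,0,0,1],[0,0,0,0,0,0.05,1],[0,0,0,0,0,0.08,1],[0,0,0,0,0,0.07,1],[0,0,0,0,0,0.05,1],[0,0,0,0,0,0.03,1],[0,0,0,0,0,0,1],[0,0,0,0,0,0,1]]}}

```text
clock: 7.82
position: [487.5, 297.4, 15.5]
orientation: [0.656, 0.755, -0.0, 0.0]
ft_force: [0.6, 0.5, -2.1]
gripper_width: 0.48
gripper_force: 30.0
```

Call:
{"name": "servo_tool", "arguments": {"series": [[0,0,0,0,0,0.01,1],[0,0,0,0,0,0.005,1],[0,0,0,0,0,0,1],[0,0,0,0,0,0,1]]}}

```text
clock: 8.15
position: [487.6, 298.1, 11.7]
orientation: [0.656, 0.755, 0.001, 0.0]
ft_force: [0.6, 0.8, -2.7]
gripper_width: 0.482
gripper_force: 30.0
```

Call:
{"name": "servo_tool", "arguments": {"series": [[0,0,0,0,0,0.005,1],[0,0,0,0,0,0.004,1],[0,0,0,0,0,0,1],[0,0,0,0,0,0,1]]}}

```text
clock: 8.48
position: [487.7, 298.3, 9.6]
orientation: [0.656, 0.755, 0.001, -0.0]
ft_force: [-1.1, -0.5, 4.1]
gripper_width: 0.48
gripper_force: 30.0
```

Call:
{"name": "servo_tool", "arguments": {"series": [[0,0,0,0,0,0,-1],[0,0,0,0,0,0,-1],[0,0,0,0,0,0,-1],[0,0,0,0,0,0,-1],[0,0,0,0,0,0,-1],[0,0,0,0,0,-0.03,-1],[0,0,0,0,0,-0.06,-1],[0,0,0,0,0,-0.1,-1],[0,0,0,0,0,-0.12,-1],[0,0,0,0,0,-0.1,-1],[0,0,0,0,0,-0.06,-1]]}}

```text
clock: 9.4
position: [488.9, 298.6, 153.9]
orientation: [0.656, 0.755, 0.003, 0.0]
ft_force: [0.3, 0.2, 0.0]
gripper_width: 1.0
gripper_force: 0.0
```

Call:
{"name": "servo_tool", "arguments": {"series": [[0,0,0,-0.06,0.0205,0,-1],[0,0,0,-0.12,0.0405,0,-1],[0,0,0,-0.12,0.0405,0,-1],[0,0,0,-0.12,0.0405,0,-1],[0,0,0,-0.12,0.0405,0,-1],[0,0,0,-0.12,0.0405,0,-1],[0,0,0,-0.12,0.0405,0,-1],[0,0,0,-0.12,0.0405,0,-1],[0,0,0,-0.12,0.0405,0,-1],[0,0,0,-0.12,0.0405,0,-1],[0,0,0,-0.12,0.0405,0,-1],[0,0,0,-0.08,0.027,0,-1],[0,0,0,-0.04,0.0135,0,-1],[0,0,-0.027,0,0,0,-1],[0,0,0,0,0,0,-1],[0,0,0,0,0,0,-1]]}}

```text
clock: 10.73
position: [683.3, -91.2, 149.5]
orientation: [0.64, 0.769, 0.0, -0.0]
ft_force: [-0.2, -0.2, -0.5]
gripper_width: 1.005
gripper_force: 0.0
```

Run:
```python
from h import *;from plant import arm
p=arm.read_camera("wrist")
w=cloud(p);z=w[...,2]
for m in comps((z>70)&(z<88)&(w[...,0]>560),200): print(" carr",rect(w[m][:,:2]),np.median(z[m]).round(1),m.sum())
p=arm.read_camera("top");w=cloud(p);x,y,z=np.moveaxis(w,-1,0)
for m in comps((x>380)&(x<620)&(y>80)&(y<400)&(z>38)&(z<56),20): print(" placed",rect(w[m][:,:2]),np.median(z[m]).round(1),m.sum())
go(arm,684,-91.7,42,10.4)
```

```text
carr [684.5 -90.8  42.2  81.9  10.1] 78.3 1927
 placed [487.9 293.8  42.9  81.6   7.2] 46.3 145
pos [683.3 -90.6 149.5] yaw 10.5 shift/0.3 [-0.0044  0.0015  0.3584] turn z 0.0013 deg 0.1 tilt [-0.      0.0012 -1.    ]
after turn: shift/0.3 [-0.0044  0.0015  0.3584] clock 10.83 w 1.004 F [ 0.5 -0.6  0.5]
```

Call:
{"name": "servo_tool", "arguments": {"series": [[0,0,0.003,-0.003,0.0025,0.03,-1],[0,0,0,0,0,0.06,-1],[0,0,0,0,0,0.06,-1],[0,0,0,0,0,0.06,-1],[0,0,0,0,0,0.06,-1],[0,0,0,0,0,0.05,-1],[0,0,0,0,0,0.03,-1],[0,0,0,0,0,0.008,-1],[0,0,0,0,0,0,-1],[0,0,0,0,0,0,1],[0,0,0,0,0,0,1],[0,0,0,0,0,0,1],[0,0,0,0,0,0,1],[0,0,0,0,0,0,1],[0,0,0,0,0,0,1],[0,0,0,0,0,0,1],[0,0,0,0,0,0,1],[0,0,0,0,0,0,1]]}}

```text
clock: 12.33
position: [684.2, -93.4, 42.0]
orientation: [0.642, 0.767, 0.0, -0.0]
ft_force: [-0.4, -0.7, 0.1]
gripper_width: 0.48
gripper_force: 30.0
```

Call:
{"name": "servo_tool", "arguments": {"series": [[0,0,0,0,0,-0.01,1],[0,0,0,0,0,-0.015,1],[0,0,0,0,0,-0.015,1],[0,0,0,0,0,-0.015,1],[0,0,0,0,0,-0.015,1],[0,0,0,0,0,-0.015,1],[0,0,0,0,0,-0.015,1],[0,0,0,0,0,-0.02,1],[0,0,0,0,0,-0.02,1],[0,0,0,0,0,-0.02,1],[0,0,0,0,0,-0.02,1],[0,0,0,0,0,-0.02,1],[0,0,0,0,0,-0.02,1],[0,0,0,0,0,0,1],[0,0,0,0,0,0,1]]}}

```text
clock: 13.58
position: [684.5, -93.5, 108.5]
orientation: [0.642, 0.767, 0.0, 0.0]
ft_force: [0.4, 0.6, -2.4]
gripper_width: 0.482
gripper_force: 30.0
```

Run:
```python
from h import *;from plant import arm
go(arm,503,157,107,8)
p=arm.read_camera("scene");w=cloud(p);x,y,z=np.moveaxis(w,-1,0)
m=(x>560)&(abs(y)<190)&(z>54)&(z<66)&(abs(y+92)<40);print("bar visible under B",m.sum())
```

```text
pos [684.5 -93.5 108.5] yaw 10.2 shift/0.3 [ 0.9285 -0.4484  0.0044] turn z 0.024 deg 2.2 tilt [ 9.e-04  0.e+00 -1.e+00]
after turn: shift/0.3 [ 0.911  -0.483   0.0044] clock 13.58 w 0.482 F [ 0.4  0.6 -2.4]
bar visible under B 177
```

Call:
{"name": "servo_tool", "arguments": {"series": [[0,0,0.024,0,0,0,1],[0,0,0,0.051,-0.027,0,1],[0,0,0,0.09,-0.048,0,1],[0,0,0,0.11,-0.058,0,1],[0,0,0,0.11,-0.058,0,1],[0,0,0,0.11,-0.058,0,1],[0,0,0,0.11,-0.058,0,1],[0,0,0,0.11,-0.058,0,1],[0,0,0,0.11,-0.058,0,1],[0,0,0,0.07,-0.037,0,1],[0,0,0,0.04,-0.023,0,1],[0,0,0,0,0,0,1],[0,0,0,0,0,0.05,1],[0,0,0,0,0,0.09,1],[0,0,0,0,0,0.08,1],[0,0,0,0,0,0.05,1],[0,0,0,0,0,0.03,1],[0,0,0,0,0,0.01,1],[0,0,0,0,0,0,1],[0,0,0,0,0,0,1]]}}

```text
clock: 15.3
position: [503.7, 156.9, 15.7]
orientation: [0.656, 0.755, 0.001, 0.0]
ft_force: [-0.7, -0.6, -0.8]
gripper_width: 0.482
gripper_force: 30.0
```

Call:
{"name": "servo_tool", "arguments": {"series": [[0,0,0,0,0,0.01,1],[0,0,0,0,0,0.008,1],[0,0,0,0,0,0.004,1],[0,0,0,0,0,0,1],[0,0,0,0,0,0,1]]}}

```text
clock: 15.72
position: [503.1, 157.3, 8.9]
orientation: [0.656, 0.755, 0.001, 0.0]
ft_force: [0.1, -0.3, 1.9]
gripper_width: 0.483
gripper_force: 30.0
```

Call:
{"name": "servo_tool", "arguments": {"series": [[0,0,0,0,0,0,-1],[0,0,0,0,0,0,-1],[0,0,0,0,0,0,-1],[0,0,0,0,0,0,-1],[0,0,0,0,0,0,-1],[0,0,0,0,0,-0.03,-1],[0,0,0,0,0,-0.08,-1],[0,0,0,0,0,-0.12,-1],[0,0,0,0,0,-0.12,-1],[0,0,0,0,0,-0.12,-1],[0,0,0,0,0,-0.1,-1],[0,0,0,0,0,-0.06,-1],[0,0,0.061,0,0,0,-1],[0,0,0.061,0,0,0,-1]]}}

```text
clock: 16.88
position: [503.8, 157.3, 200.0]
orientation: [0.727, 0.687, 0.002, 0.0]
ft_force: [-0.1, -0.4, -1.0]
gripper_width: 1.001
gripper_force: 0.0
```

Call:
{"name": "servo_tool", "arguments": {"series": [[0,0,0,-0.06,-0.0025,0,-1],[0,0,0,-0.12,-0.005,0,-1],[0,0,0,-0.12,-0.005,0,-1],[0,0,0,-0.12,-0.005,0,-1],[0,0,0,-0.12,-0.005,0,-1],[0,0,0,-0.12,-0.005,0,-1],[0,0,0,-0.12,-0.005,0,-1],[0,0,0,-0.12,-0.005,0,-1],[0,0,0,-0.12,-0.005,0,-1],[0,0,0,-0.12,-0.005,0,-1],[0,0,0,-0.12,-0.005,0,-1],[0,0,0,-0.12,-0.005,0,-1],[0,0,0,-0.12,-0.005,0,-1],[0,0,0,-0.06,-0.0025,0,-1],[0,0,0,0,0,0,0],[0,0,0,0,0,0,0]]}}

```text
clock: 18.22
position: [457.3, -310.9, 197.4]
orientation: [0.726, 0.687, -0.0, -0.0]
ft_force: [0.2, -0.2, 0.5]
gripper_width: 0.918
gripper_force: 0.0
```

```bash
cat > nuts.py <<'E'
from h import *;from plant import arm
def nuts(name="wrist",save=None,box=(380,560,-350,-140)):
    p=arm.read_camera(name)
    if save: cv2.imwrite(save,p["pixels"][:,:,::-1])
    w=cloud(p);x,y,z=np.moveaxis(w,-1,0)
    for m in comps((x>box[0])&(x<box[1])&(y>box[2])&(y<box[3])&(z>17)&(z<45),4):
        t=np.percentile(z[m],80);k=m&(z>t-4);c,rad=cv2.minEnclosingCircle(w[k][:,:2].astype(np.float32))
        print(" nut",np.round(c,1),"r",round(rad,1),"top",t.round(1),m.sum())
def placed():
    p=arm.read_camera("top");w=cloud(p);x,y,z=np.moveaxis(w,-1,0)
    for m in comps((x>360)&(x<640)&(y>60)&(y<400)&(z>38)&(z<56),20): print(" placed",rect(w[m][:,:2]),np.median(z[m]).round(1),m.sum())
E
python3 - <<'E'
from nuts import *
go(arm,489.8,-195.4,100,-3)
nuts(save="pics/w3.png");placed();nuts("top")
E
```

```text
pos [ 457.3 -310.9  197.4] yaw -3.1 shift/0.3 [0.3903 0.0873 0.3244] turn z -0.0015 deg -0.1 tilt [-1.e-03 -1.e-04 -1.e+00]
after turn: shift/0.3 [0.3901 0.0882 0.3244] clock 18.22 w 0.918 F [ 0.2 -0.2  0.5]
 nut [ 491.3 -194.3] r 12.6 top 33.3 544
 nut [ 436.3 -191.5] r 12.4 top 21.3 478
 nut [ 433.2 -246.1] r 12.4 top 21.3 411
 nut [ 488.2 -249.1] r 12.2 top 21.3 412
 nut [ 430.5 -300.8] r 12.3 top 33.2 435
 nut [ 485.1 -304. ] r 12.3 top 33.3 433
 placed [636.  140.    1.6  32.5  11.2] 49.0 20
 placed [502.6 158.3  43.1  80.6   7.5] 47.1 133
 placed [488.  294.   42.1  81.6   7.9] 46.3 138
 nut [ 489.6 -195.6] r 11.6 top 36.2 67
 nut [ 487.4 -250.3] r 12.4 top 25.3 55
 nut [ 484.8 -305.7] r 12.1 top 35.8 69
 nut [ 435.9 -192.4] r 12.3 top 24.1 54
 nut [ 429.3 -302.6] r 11.1 top 36.3 69
 nut [ 431.7 -246.2] r 11.6 top 24.7 55
```

View pics/w3.png

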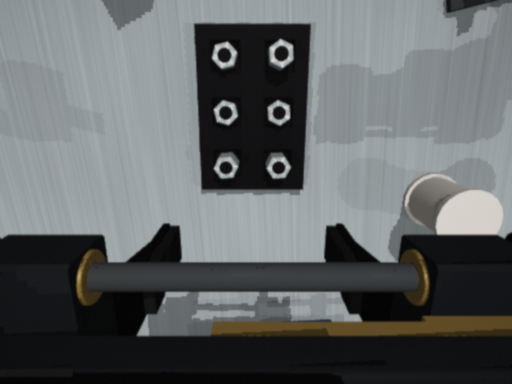

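The wrist view shows all six nuts standing in their pockets, with flats facing ±x of the tray. Long nuts are at px (281,53), (226,167) and (278,167); shorts are at (224,54), (226,112) and (279,112). Taking the long nut at (490.5,-195) first.

Call:
{"name": "servo_tool", "arguments": {"series": [[0,0,0,0.03,0.007,0.02,0.05],[0,0,0,0.07,0.016,0.06,0.05],[0,0,0,0.09,0.021,0.08,0.05],[0,0,0,0.09,0.021,0.08,0.05],[0,0,0,0.07,0.016,0.08,0.05],[0,0,0,0.042,0.009,0.08,0.05],[0,0,0,0,0,0.06,0.05],[0,0,0,0,0,0.03,0.05],[0,0,0,0,0,0,0.05],[0,0,0,0,0,0,0.05]]}}

```text
clock: 19.2
position: [492.0, -193.0, 50.6]
orientation: [0.725, 0.689, -0.0, -0.0]
ft_force: [0.6, -0.7, 0.7]
gripper_width: 0.472
gripper_force: 0.0
```

Run:
```python
from nuts import *
go(arm,490.5,-195,14.5,-3)
```

```text
pos [ 492.  -193.    50.6] yaw -3.0 shift/0.3 [-0.0069 -0.0046  0.1203] turn z 0.0004 deg 0.0 tilt [-1.e-04 -1.e-04 -1.e+00]
after turn: shift/0.3 [-0.0069 -0.0046  0.1203] clock 19.2 w 0.472 F [ 0.6 -0.7  0.7]
```

Call:
{"name": "servo_tool", "arguments": {"series": [[0,0,0,-0.007,-0.0045,0.02,0.05],[0,0,0,0,0,0.04,0.05],[0,0,0,0,0,0.035,0.05],[0,0,0,0,0,0.02,0.05],[0,0,0,0,0,0.005,0.05],[0,0,0,0,0,0,1],[0,0,0,0,0,0,1],[0,0,0,0,0,0,1],[0,0,0,0,0,0,1],[0,0,0,0,0,0,1]]}}

```text
clock: 20.03
position: [490.9, -195.3, 14.7]
orientation: [0.725, 0.689, 0.0, 0.0]
ft_force: [-0.4, -0.8, -0.1]
gripper_width: 0.251
gripper_force: 30.0
```

Call:
{"name": "servo_tool", "arguments": {"series": [[0,0,0,0,0,0,0.05],[0,0,0,0,0,0,0.05],[0,0,0,0,0,-0.025,0.05],[0,0,0,0,0,0,0.05],[0,0,0,0,0,0,1],[0,0,0,0,0,0,1],[0,0,0,0,0,0,1],[0,0,0,0,0,0,1],[0,0,0,0,0,-0.03,1],[0,0,0,0,0,-0.06,1],[0,0,0,0,0,-0.1,1],[0,0,0,0,0,-0.1,1],[0,0,0,0,0,-0.03,1],[0,0,0,0,0,0,1]]}}

```text
clock: 21.2
position: [492.5, -195.9, 120.7]
orientation: [0.725, 0.688, 0.002, 0.002]
ft_force: [0.6, -0.1, -0.9]
gripper_width: 0.245
gripper_force: 30.0
```

Call:
{"name": "servo_tool", "arguments": {"series": [[0,0,0,0.05,-0.001,0,1],[0,0,0,0.115,-0.0035,0,1],[0,0,0,0.115,-0.0035,0,1],[0,0,0,0.115,-0.0035,0,1],[0,0,0,0.115,-0.0035,0,1],[0,0,0,0.115,-0.0035,0,1],[0,0,0,0.115,-0.0035,0,1],[0,0,0,0.115,-0.0035,0,1],[0,0,0,0.115,-0.0035,0,1],[0,0,0,0.115,-0.0035,0,1],[0,0,0,0.115,-0.0035,0,1],[0,0,0,0.0445,0,0,1],[0,0,-0.061,0,0,0,1],[0,0,-0.061,0,0,0,1],[0,0,0,0,0,0,1],[0,0,0,0,0,0,1]]}}

```text
clock: 22.53
position: [498.5, 177.5, 116.8]
orientation: [0.657, 0.754, -0.001, -0.0]
ft_force: [-0.2, 0.2, -1.2]
gripper_width: 0.248
gripper_force: 30.0
```

Run:
```python
from nuts import *
p=arm.read_camera("wrist");cv2.imwrite("pics/w4.png",p["pixels"][:,:,::-1])
w=cloud(p);x,y,z=np.moveaxis(w,-1,0)
for m in comps((y>80)&(z>38)&(z<56),200): print(" carr",rect(w[m][:,:2]),np.median(z[m]).round(1),m.sum())
placed()
go(arm,500.1,178.1,50,8)
```

```text
carr [490.  286.3  42.1  60.8   7.8] 45.5 1605
 carr [500.8 179.7  42.   42.2 -82. ] 45.4 838
 carr [639.9 158.7   3.1  12.7 -75.7] 47.2 202
 placed [636.9 137.4   2.5  37.9   9. ] 46.6 20
 placed [505.5 135.8  35.5  42.1 -80.9] 46.8 51
 placed [485.7 310.8  42.5  47.9   7.1] 45.8 82
pos [498.8 177.5 117.2] yaw 7.8 shift/0.3 [0.0015 0.0047 0.2241] turn z -0.002 deg -0.2 tilt [-9.e-04 -5.e-04 -1.e+00]
after turn: shift/0.3 [0.0015 0.0047 0.2241] clock 22.63 w 0.249 F [ 0.3  0.5 -0.4]
```

View pics/w4.png

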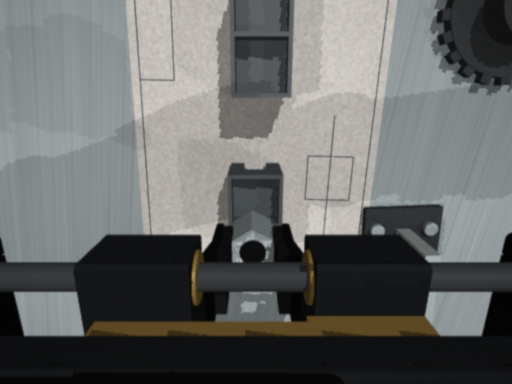

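The wrist view shows the long nut held at px (253,250), with the + well of the near carrier right behind and beneath it at (255,200). I'll lower it.

Call:
{"name": "servo_tool", "arguments": {"series": [[0,0,0,0.002,0.005,0.04,1],[0,0,0,0,0,0.06,1],[0,0,0,0,0,0.06,1],[0,0,0,0,0,0.04,1],[0,0,0,0,0,0.02,1],[0,0,0,0,0,0.003,1],[0,0,0,0,0,0,1],[0,0,0,0,0,0,1]]}}

```text
clock: 23.3
position: [501.2, 179.1, 51.6]
orientation: [0.656, 0.755, 0.001, 0.0]
ft_force: [-0.3, 1.0, 0.2]
gripper_width: 0.246
gripper_force: 30.0
```

Call:
{"name": "servo_tool", "arguments": {"series": [[0,0,0,0,0,0.003,0.05],[0,0,0,0,0,0,0.05],[0,0,0,0,0,0,0.05],[0,0,0,0,0,-0.03,0.05],[0,0,0,0,0,-0.06,0.05],[0,0,0,0,0,-0.08,0.05],[0,0,0,0,0,-0.06,0.05],[0,0,0.061,0,0,-0.03,0.05],[0,0,0.061,0,0,0,0.05],[0,0,0,0,0,0,0.05]]}}

```text
clock: 24.13
position: [501.4, 179.3, 129.8]
orientation: [0.726, 0.688, 0.001, 0.0]
ft_force: [-0.4, -0.4, 0.7]
gripper_width: 0.475
gripper_force: 0.0
```

Call:
{"name": "servo_tool", "arguments": {"series": [[0,0,0,-0.05,-0.007,0,0.05],[0,0,0,-0.115,-0.0138,0,0.05],[0,0,0,-0.115,-0.0138,0,0.05],[0,0,0,-0.115,-0.0138,0,0.05],[0,0,0,-0.115,-0.0138,0,0.05],[0,0,0,-0.115,-0.0138,0,0.05],[0,0,0,-0.115,-0.0138,0,0.05],[0,0,0,-0.115,-0.0138,0,0.05],[0,0,0,-0.115,-0.0138,0,0.05],[0,0,0,-0.115,-0.0138,0,0.05],[0,0,0,-0.115,-0.0138,0,0.05],[0,0,0,-0.047,-0.007,0,0.05],[0,0,0,0,0,0,0.05],[0,0,0,0,0,0,0.05]]}}

```text
clock: 25.3
position: [434.3, -193.3, 127.7]
orientation: [0.726, 0.688, -0.0, -0.001]
ft_force: [0.1, 1.5, -0.7]
gripper_width: 0.471
gripper_force: 0.0
```

Run:
```python
from nuts import *
go(arm,436,-192,13.5,-3);nuts("scene")
p=arm.read_camera("top");cv2.imwrite("pics/t5.png",cv2.resize(p["pixels"][110:290,90:420,::-1],None,fx=2.4,fy=2.4,interpolation=3))
w=cloud(p);x,y,z=np.moveaxis(w,-1,0)
for m in comps((x>360)&(x<620)&(y>60)&(y<400)&(z>54)&(z<80),3): print(" high",w[m].mean(0).round(1),m.sum())
```

```text
pos [ 434.3 -193.3  127.7] yaw -3.1 shift/0.3 [0.0043 0.006  0.3805] turn z -0.0007 deg -0.1 tilt [-1.e-03  8.e-04 -1.e+00]
after turn: shift/0.3 [0.0042 0.006  0.3805] clock 25.3 w 0.471 F [ 0.1  1.5 -0.7]
 nut [ 437.7 -193.7] r 12.2 top 23.2 44
 nut [ 432.2 -247.6] r 12.5 top 23.1 46
 nut [ 431.2 -300.4] r 13.4 top 35.0 72
 nut [ 489.  -250.4] r 12.3 top 23.2 51
 nut [ 484.8 -303.5] r 12.7 top 34.4 80
 high [500.9 178.1  61.1] 55
```

View pics/t5.png

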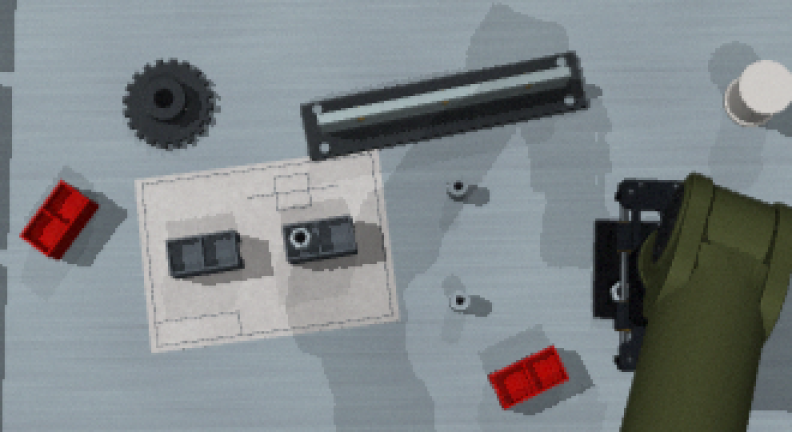

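The picture shows the first long nut standing in the near carrier's well at px (300,237), with both carriers on the sheet. Now a short nut.

Call:
{"name": "servo_tool", "arguments": {"series": [[0,0,0,0.004,0.006,0.05,0.05],[0,0,0,0,0,0.09,0.05],[0,0,0,0,0,0.09,0.05],[0,0,0,0,0,0.07,0.05],[0,0,0,0,0,0.04,0.05],[0,0,0,0,0,0.025,0.05],[0,0,0,0,0,0.01,0.05],[0,0,0,0,0,0.004,0.05],[0,0,0,0,0,0,0.05],[0,0,0,0,0,0,0.05],[0,0,0,0,0,0,1],[0,0,0,0,0,0,1],[0,0,0,0,0,0,1],[0,0,0,0,0,0,1],[0,0,0,0,0,0,1]]}}

```text
clock: 26.65
position: [437.6, -191.1, 14.6]
orientation: [0.725, 0.689, 0.0, 0.0]
ft_force: [0.4, 0.6, 3.7]
gripper_width: 0.254
gripper_force: 30.0
```

Call:
{"name": "servo_tool", "arguments": {"series": [[0,0,0,0,0,-0.02,1],[0,0,0,0,0,-0.05,1],[0,0,0,0,0,-0.09,1],[0,0,0,0,0,-0.1,1],[0,0,0,0,0,-0.07,1],[0,0,0,0,0,-0.03,1],[0,0,0,0,0,0,1]]}}

```text
clock: 27.23
position: [439.1, -191.2, 124.2]
orientation: [0.725, 0.689, 0.002, 0.001]
ft_force: [-0.4, -0.1, -0.6]
gripper_width: 0.252
gripper_force: 30.0
```

Call:
{"name": "servo_tool", "arguments": {"series": [[0,0,0,0.05,0.008,0,1],[0,0,0,0.11,0.0167,0,1],[0,0,0,0.11,0.0167,0,1],[0,0,0,0.11,0.0167,0,1],[0,0,0,0.11,0.0167,0,1],[0,0,0,0.11,0.0167,0,1],[0,0,0,0.11,0.0167,0,1],[0,0,0,0.11,0.0167,0,1],[0,0,0,0.11,0.0167,0,1],[0,0,0,0.11,0.0167,0,1],[0,0,0,0.073,0.01,0,1],[0,0,-0.061,0,0,0,1],[0,0,-0.061,0,0,0,1],[0,0,0,0,0,0,1],[0,0,0,0,0,0,1]]}}

```text
clock: 28.48
position: [504.3, 139.1, 120.7]
orientation: [0.657, 0.754, -0.001, -0.0]
ft_force: [0.3, -0.5, -0.7]
gripper_width: 0.256
gripper_force: 30.0
```

Run:
```python
from nuts import *
p=arm.read_camera("wrist")
w=cloud(p);x,y,z=np.moveaxis(w,-1,0)
for m in comps((y>80)&(z>38)&(z<70),100): print(" carr",rect(w[m][:,:2]),np.median(z[m]).round(1),m.sum())
m=(z>54)&(z<66)&(x>450)&(x<550)&(y>140)&(y<210);print("long",np.nanmean(w[m],0).round(1),m.sum())
go(arm,505.5,139.8,49.5,8)
```

```text
carr [492.6 267.2  24.3  42.1 -81.7] 45.4 768
 carr [503.5 160.2  42.1  80.8   8. ] 45.5 1641
 carr [502.2 180.4  21.8  24.8  10.7] 59.7 944
 carr [644.  136.6  13.7  47.4  10.7] 57.7 1711
long [502.1 180.7  59.7] 875
pos [504.5 139.  121.1] yaw 7.8 shift/0.3 [0.0023 0.0041 0.2386] turn z -0.0021 deg -0.2 tilt [-0.0019 -0.001  -1.    ]
after turn: shift/0.3 [0.0023 0.0041 0.2386] clock 28.53 w 0.256 F [-0.7  0.6 -0.3]
```

Call:
{"name": "servo_tool", "arguments": {"series": [[0,0,-0.002,0.0025,0.004,0.04,1],[0,0,0,0,0,0.06,1],[0,0,0,0,0,0.06,1],[0,0,0,0,0,0.05,1],[0,0,0,0,0,0.02,1],[0,0,0,0,0,0.01,1],[0,0,0,0,0,0,1],[0,0,0,0,0,0,1],[0,0,0,0,0,0,1]]}}

```text
clock: 29.28
position: [507.1, 140.8, 51.2]
orientation: [0.655, 0.756, 0.001, 0.0]
ft_force: [0.6, 0.7, -0.8]
gripper_width: 0.251
gripper_force: 30.0
```

Call:
{"name": "servo_tool", "arguments": {"series": [[0,0,0,0,0,0.005,1],[0,0,0,0,0,0,1],[0,0,0,0,0,0,0.05],[0,0,0,0,0,0,0.05],[0,0,0,0,0,0,0.05],[0,0,0,0,0,-0.03,0.05],[0,0,0,0,0,-0.06,0.05],[0,0,0,0,0,-0.08,0.05],[0,0,0,0,0,-0.06,0.05],[0,0,0.061,0,0,-0.03,0.05],[0,0,0.061,0,0,0,0.05],[0,0,0,0,0,0,0.05]]}}

```text
clock: 30.28
position: [507.1, 140.8, 128.4]
orientation: [0.725, 0.689, 0.001, 0.0]
ft_force: [-0.3, -0.6, 0.1]
gripper_width: 0.473
gripper_force: 0.0
```

Call:
{"name": "servo_tool", "arguments": {"series": [[0,0,0,-0.05,0,0,0.05],[0,0,0,-0.115,0,0,0.05],[0,0,0,-0.115,0,0,0.05],[0,0,0,-0.115,0,0,0.05],[0,0,0,-0.115,0,0,0.05],[0,0,0,-0.115,0,0,0.05],[0,0,0,-0.115,0,0,0.05],[0,0,0,-0.115,0,0,0.05],[0,0,0,-0.115,0,0,0.05],[0,0,0,-0.115,0,0,0.05],[0,0,0,-0.115,0,0,0.05],[0,0,0,-0.115,0,0,0.05],[0,0,0,-0.115,0,0,0.05],[0,0,0,-0.057,0,0,0.05],[0,0,0,0,0,0,0.05],[0,0,0,0,0,0,0.05]]}}

```text
clock: 31.62
position: [482.6, -306.9, 126.5]
orientation: [0.725, 0.689, -0.001, -0.001]
ft_force: [0.9, 0.7, -0.1]
gripper_width: 0.474
gripper_force: 0.0
```

Run:
```python
from nuts import *
nuts("scene");placed()
p=arm.read_camera("top");cv2.imwrite("pics/t6.png",cv2.resize(p["pixels"][110:290,90:420,::-1],None,fx=2.4,fy=2.4,interpolation=3))
go(arm,485,-304.5,22.5,-3)
```

```text
nut [ 432.6 -247.4] r 12.4 top 23.2 45
 nut [ 429.6 -302.1] r 12.8 top 34.4 70
 nut [ 487.6 -249.9] r 12.3 top 23.2 45
 nut [ 485.3 -305.2] r 13.9 top 34.7 79
 placed [502.8 158.6  42.9  81.6   7.5] 46.4 136
 placed [505.9 138.8  21.2  23.  -64.4] 48.3 61
 placed [487.8 297.4  43.   74.8   8.2] 46.0 116
 placed [485.6 258.2  22.4  47.   61.3] 46.3 35
pos [ 484.5 -303.5  126.5] yaw -2.7 shift/0.3 [-0.0036  0.0019  0.3467] turn z 0.0038 deg 0.3 tilt [-4.0e-04  1.5e-03 -1.0e+00]
after turn: shift/0.3 [-0.0036  0.0019  0.3467] clock 31.77 w 0.472 F [-0.3  0.2  0.4]
```

View pics/t6.png

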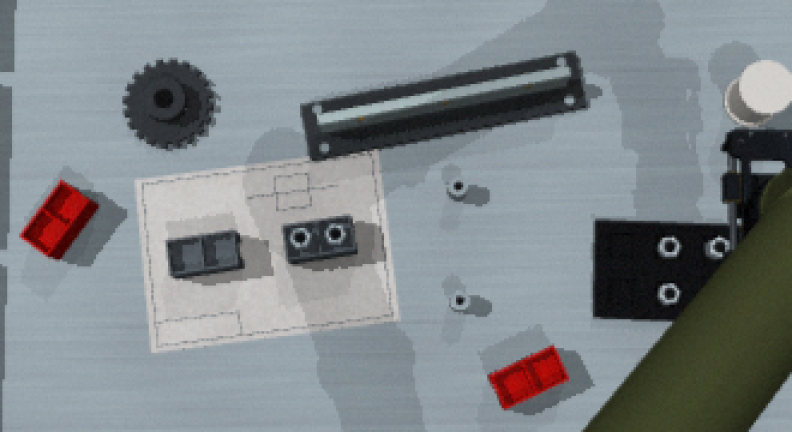

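Both nuts are down in the near carrier, at px (300,237) and (336,233). Now the kit for the second carrier: the long nut at (485,-304.5).

Call:
{"name": "servo_tool", "arguments": {"series": [[0,0,0.0035,-0.0035,0.002,0.05,0.05],[0,0,0,0,0,0.09,0.05],[0,0,0,0,0,0.09,0.05],[0,0,0,0,0,0.07,0.05],[0,0,0,0,0,0.035,0.05],[0,0,0,0,0,0.012,0.05],[0,0,0,0,0,0,0.05],[0,0,0,0,0,0,0.05],[0,0,0,0,0,0,1],[0,0,0,0,0,0,1],[0,0,0,0,0,0,1],[0,0,0,0,0,0,1],[0,0,0,0,0,0,1],[0,0,0,0,0,-0.02,1],[0,0,0,0,0,-0.06,1],[0,0,0,0,0,-0.1,1],[0,0,0,0,0,-0.1,1],[0,0,0,0,0,-0.04,1],[0,0,0,0,0,0,1]]}}

```text
clock: 33.35
position: [486.9, -307.3, 121.9]
orientation: [0.726, 0.688, 0.001, 0.003]
ft_force: [0.2, -0.5, 0.3]
gripper_width: 0.266
gripper_force: 30.0
```

Call:
{"name": "servo_tool", "arguments": {"series": [[0,0,0,0.05,-0.0027,0,1],[0,0,0,0.115,-0.0063,0,1],[0,0,0,0.115,-0.0063,0,1],[0,0,0,0.115,-0.0063,0,1],[0,0,0,0.115,-0.0063,0,1],[0,0,0,0.115,-0.0063,0,1],[0,0,0,0.115,-0.0063,0,1],[0,0,0,0.115,-0.0063,0,1],[0,0,0,0.115,-0.0063,0,1],[0,0,0,0.115,-0.0063,0,1],[0,0,0,0.115,-0.0063,0,1],[0,0,0,0.115,-0.0063,0,1],[0,0,0,0.115,-0.0063,0,1],[0,0,0,0.115,-0.0063,0,1],[0,0,0,0.115,-0.0063,0,1],[0,0,0,0.115,-0.0063,0,1],[0,0,0,0.115,-0.0063,0,1],[0,0,0,0.115,-0.0063,0,1],[0,0,0,0.062,-0.004,0,1]]}}

```text
clock: 34.93
position: [482.4, 319.6, 116.8]
orientation: [0.724, 0.689, -0.001, -0.001]
ft_force: [-0.2, 1.1, 1.1]
gripper_width: 0.268
gripper_force: 30.0
```

Call:
{"name": "servo_tool", "arguments": {"series": [[0,0,-0.061,0,0,0,1],[0,0,-0.061,0,0,0,1],[0,0,0,0,0,0,1],[0,0,0,0,0,0,1]]}}

```text
clock: 35.27
position: [484.4, 313.8, 117.9]
orientation: [0.658, 0.753, -0.001, -0.0]
ft_force: [0.4, 0.3, -0.7]
gripper_width: 0.264
gripper_force: 30.0
```

Run:
```python
from nuts import *
p=arm.read_camera("wrist");cv2.imwrite("pics/w7.png",p["pixels"][:,:,::-1])
w=cloud(p);x,y,z=np.moveaxis(w,-1,0)
for m in comps((y>200)&(z>38)&(z<52),100): print(" carr",rect(w[m][:,:2]),np.median(z[m]).round(1),m.sum())
go(arm,485.3,314,50,8)
```

```text
carr [544.3 460.6  42.8  52.   54.4] 44.2 1132
 carr [486.  315.5  41.8  42.1 -81.9] 45.4 810
pos [484.5 313.9 118.1] yaw 7.6 shift/0.3 [0.0003 0.0028 0.2271] turn z -0.0039 deg -0.4 tilt [-8.e-04 -8.e-04 -1.e+00]
after turn: shift/0.3 [2.000e-04 2.800e-03 2.271e-01] clock 35.32 w 0.266 F [-0.   0.4 -0.6]
```

View pics/w7.png

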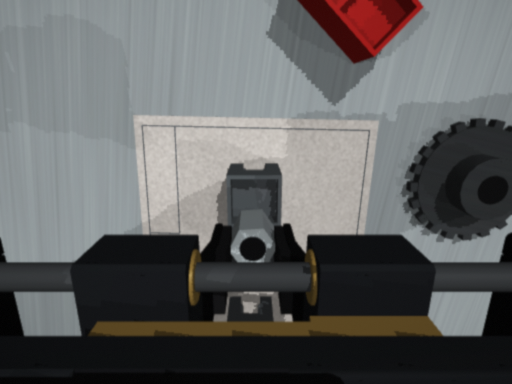

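The long nut is held upright at px (253,248), above the far carrier's + well at (255,200). I'll lower it.

Call:
{"name": "servo_tool", "arguments": {"series": [[0,0,-0.004,0,0.003,0.04,1],[0,0,0,0,0,0.06,1],[0,0,0,0,0,0.06,1],[0,0,0,0,0,0.04,1],[0,0,0,0,0,0.02,1],[0,0,0,0,0,0.007,1],[0,0,0,0,0,0,1],[0,0,0,0,0,0,1]]}}

```text
clock: 35.98
position: [486.0, 315.1, 50.8]
orientation: [0.655, 0.756, 0.0, 0.0]
ft_force: [0.2, 0.7, -0.4]
gripper_width: 0.263
gripper_force: 30.0
```

Call:
{"name": "servo_tool", "arguments": {"series": [[0,0,0,0,0,0,0.05],[0,0,0,0,0,0,0.05],[0,0,0,0,0,0,0.05],[0,0,0,0,0,-0.03,0.05],[0,0,0,0,0,-0.06,0.05],[0,0,0,0,0,-0.08,0.05],[0,0,0,0,0,-0.06,0.05],[0,0,0.061,0,0,-0.03,0.05],[0,0,0.061,0,0,0,0.05],[0,0,0,0,0,0,0.05]]}}

```text
clock: 36.82
position: [486.3, 315.5, 130.4]
orientation: [0.725, 0.689, 0.001, -0.0]
ft_force: [0.2, -1.3, -0.9]
gripper_width: 0.474
gripper_force: 0.0
```

Call:
{"name": "servo_tool", "arguments": {"series": [[0,0,0,-0.05,0.0025,0,0.05],[0,0,0,-0.115,0.0063,0,0.05],[0,0,0,-0.115,0.0063,0,0.05],[0,0,0,-0.115,0.0063,0,0.05],[0,0,0,-0.115,0.0063,0,0.05],[0,0,0,-0.115,0.0063,0,0.05],[0,0,0,-0.115,0.0063,0,0.05],[0,0,0,-0.115,0.0063,0,0.05],[0,0,0,-0.115,0.0063,0,0.05],[0,0,0,-0.115,0.0063,0,0.05],[0,0,0,-0.115,0.0063,0,0.05],[0,0,0,-0.115,0.0063,0,0.05],[0,0,0,-0.115,0.0063,0,0.05],[0,0,0,-0.115,0.0063,0,0.05],[0,0,0,-0.115,0.0063,0,0.05],[0,0,0,-0.115,0.0063,0,0.05],[0,0,0,-0.08,0.0045,0,0.05],[0,0,0,-0.026,0.001,0,0.05],[0,0,0,0,0,0,0.05],[0,0,0,0,0,0,0.05]]}}

```text
clock: 38.48
position: [488.3, -249.7, 128.2]
orientation: [0.724, 0.69, 0.0, -0.001]
ft_force: [0.1, 0.3, -0.5]
gripper_width: 0.48
gripper_force: 0.0
```

Run:
```python
from nuts import *
nuts("scene");placed()
go(arm,487.5,-249.8,13.5,-3)
p=arm.read_camera("top");w=cloud(p);x,y,z=np.moveaxis(w,-1,0)
for m in comps((x>360)&(x<620)&(y>60)&(y<400)&(z>54)&(z<80),3): print(" high",w[m].mean(0).round(1),m.sum())
```

```text
nut [ 433.1 -246.8] r 13.5 top 22.8 44
 nut [ 429.5 -302.1] r 13.1 top 34.3 71
 nut [ 487.1 -250.7] r 13.4 top 22.8 47
 placed [503.1 158.4  43.3  81.1   7.9] 46.6 135
 placed [505.8 139.6  21.4  22.8  60.4] 49.9 60
 placed [488.2 293.9  43.2  81.7   7.7] 45.8 145
pos [ 489.2 -248.   128.3] yaw -2.6 shift/0.3 [-0.0068 -0.0052  0.3826] turn z 0.0046 deg 0.4 tilt [-5.0e-04  1.8e-03 -1.0e+00]
after turn: shift/0.3 [-0.0069 -0.0051  0.3826] clock 38.58 w 0.474 F [-0.9  0.5 -0.4]
 high [501.2 178.1  61.8] 55
 high [485.5 315.   61.1] 60
```

Call:
{"name": "servo_tool", "arguments": {"series": [[0,0,0.0045,-0.007,-0.005,0.05,0.05],[0,0,0,0,0,0.09,0.05],[0,0,0,0,0,0.09,0.05],[0,0,0,0,0,0.07,0.05],[0,0,0,0,0,0.04,0.05],[0,0,0,0,0,0.025,0.05],[0,0,0,0,0,0.013,0.05],[0,0,0,0,0,0.003,0.05],[0,0,0,0,0,0,0.05],[0,0,0,0,0,0,0.05],[0,0,0,0,0,0,1],[0,0,0,0,0,0,1],[0,0,0,0,0,0,1],[0,0,0,0,0,0,1],[0,0,0,0,0,0,1]]}}

```text
clock: 39.88
position: [487.7, -252.1, 14.6]
orientation: [0.726, 0.687, 0.0, 0.0]
ft_force: [-0.0, 0.5, 1.9]
gripper_width: 0.248
gripper_force: 30.0
```

Call:
{"name": "servo_tool", "arguments": {"series": [[0,0,0,0,0,-0.02,1],[0,0,0,0,0,-0.05,1],[0,0,0,0,0,-0.09,1],[0,0,0,0,0,-0.1,1],[0,0,0,0,0,-0.07,1],[0,0,0,0,0,-0.03,1],[0,0,0,0,0,0,1],[0,0,0,0,0,0,1]]}}

```text
clock: 40.55
position: [487.6, -251.7, 122.4]
orientation: [0.726, 0.688, 0.001, -0.0]
ft_force: [-0.7, -0.3, -0.7]
gripper_width: 0.245
gripper_force: 30.0
```

Call:
{"name": "servo_tool", "arguments": {"series": [[0,0,0,0.05,-0.0025,0,1],[0,0,0,0.115,-0.0055,0,1],[0,0,0,0.115,-0.0055,0,1],[0,0,0,0.115,-0.0055,0,1],[0,0,0,0.115,-0.0055,0,1],[0,0,0,0.115,-0.0055,0,1],[0,0,0,0.115,-0.0055,0,1],[0,0,0,0.115,-0.0055,0,1],[0,0,0,0.115,-0.0055,0,1],[0,0,0,0.115,-0.0055,0,1],[0,0,0,0.115,-0.0055,0,1],[0,0,0,0.115,-0.0055,0,1],[0,0,0,0.115,-0.0055,0,1],[0,0,0,0.115,-0.0055,0,1],[0,0,0,0.115,-0.0055,0,1],[0,0,0,0.07,-0.004,0,1],[0,0,0,0.0245,-0.001,0,1]]}}

```text
clock: 41.97
position: [489.4, 278.7, 120.5]
orientation: [0.724, 0.689, -0.001, -0.0]
ft_force: [0.8, 0.2, -1.1]
gripper_width: 0.245
gripper_force: 30.0
```

Call:
{"name": "servo_tool", "arguments": {"series": [[0,0,-0.061,0,0,0,1],[0,0,-0.061,0,0,0,1],[0,0,0,0,0,0,1],[0,0,0,0,0,0,1],[0,0,0,0,0,0,1]]}}

```text
clock: 42.38
position: [491.3, 273.5, 122.0]
orientation: [0.659, 0.752, -0.0, -0.0]
ft_force: [-0.2, 0.6, -0.4]
gripper_width: 0.246
gripper_force: 30.0
```

Run:
```python
from nuts import *
p=arm.read_camera("wrist")
w=cloud(p);x,y,z=np.moveaxis(w,-1,0)
for m in comps((y>200)&(z>38)&(z<70),100): print(" carr",rect(w[m][:,:2]),np.median(z[m]).round(1),m.sum())
go(arm,490.9,275.4,49.5,8)
```

```text
carr [488.8 295.8  42.1  81.    7.9] 45.4 1542
 carr [486.4 317.5  21.8  25.  -17.9] 59.7 924
pos [491.3 273.8 122.2] yaw 7.6 shift/0.3 [ 0.0054 -0.0007  0.2422] turn z -0.0041 deg -0.4 tilt [-3.e-04 -3.e-04 -1.e+00]
after turn: shift/0.3 [ 0.0054 -0.0006  0.2422] clock 42.43 w 0.244 F [-0.1  0.8 -0.1]
```

Call:
{"name": "servo_tool", "arguments": {"series": [[0,0,-0.004,0.005,-0.001,0.04,1],[0,0,0,0,0,0.06,1],[0,0,0,0,0,0.06,1],[0,0,0,0,0,0.05,1],[0,0,0,0,0,0.02,1],[0,0,0,0,0,0.012,1],[0,0,0,0,0,0,1],[0,0,0,0,0,0,1],[0,0,0,0,0,0,1]]}}

```text
clock: 43.18
position: [491.4, 276.7, 50.6]
orientation: [0.655, 0.756, 0.001, 0.0]
ft_force: [0.1, 0.3, -0.6]
gripper_width: 0.246
gripper_force: 30.0
```

Call:
{"name": "servo_tool", "arguments": {"series": [[0,0,0,0,0,0.004,1],[0,0,0,0,0,0,0.05],[0,0,0,0,0,0,0.05],[0,0,0,0,0,0,0.05],[0,0,0,0,0,0,0.05],[0,0,0,0,0,-0.03,0.05],[0,0,0,0,0,-0.06,0.05],[0,0,0,0,0,-0.1,0.05],[0,0,0,0,0,-0.1,0.05],[0,0,0,0,0,-0.1,0.05],[0,0,0,0,0,-0.06,0.05]]}}

```text
clock: 44.1
position: [492.2, 276.6, 187.6]
orientation: [0.655, 0.756, 0.002, 0.0]
ft_force: [0.5, 0.6, 1.3]
gripper_width: 0.476
gripper_force: 0.0
```

Call:
{"name": "servo_tool", "arguments": {"series": [[0,0,0,-0.06,0,0,0.05],[0,0,0,-0.11,0,0,0.05],[0,0,0,-0.11,0,0,0.05],[0,0,0,-0.11,0,0,0.05],[0,0,0,-0.11,0,0,0.05],[0,0,0,-0.11,0,0,0.05],[0,0,0,-0.11,0,0,0.05],[0,0,0,-0.11,0,0,0.05],[0,0,0,-0.11,0,0,0.05],[0,0,0,-0.11,0,0,0.05],[0,0,0,-0.11,0,0,0.05],[0,0,0,-0.11,0,0,0.05],[0,0,0,-0.06,0,0,0.05],[0,0,0,0,0,0,0.05],[0,0,0,0,0,0,0.05],[0,0,0,0,0,0,0.05]]}}

```text
clock: 45.43
position: [547.0, -117.9, 183.1]
orientation: [0.655, 0.756, 0.0, -0.001]
ft_force: [0.9, -1.2, -0.7]
gripper_width: 0.478
gripper_force: 0.0
```

Run:
```python
from nuts import *
placed()
p=arm.read_camera("top");q=arm.read_camera("scene")
w=cloud(p);x,y,z=np.moveaxis(w,-1,0)
for m in comps((x>360)&(x<620)&(y>60)&(y<400)&(z>54)&(z<80),3): print(" high",w[m].mean(0).round(1),m.sum())
a=cv2.resize(p["pixels"][150:270,90:310,::-1],(660,360),interpolation=3);b=cv2.resize(q["pixels"][150:230,230:450,::-1],(660,240),interpolation=3)
cv2.imwrite("pics/end.png",np.vstack([a,b]))
```

```text
placed [637.3 138.8   3.7  34.9   9.8] 46.3 20
 placed [502.9 158.6  42.4  81.2   8. ] 46.5 130
 placed [505.8 139.5  20.9  23.1  54.9] 48.1 60
 placed [488.1 293.8  42.7  81.8   7.9] 46.4 144
 placed [490.  276.6  19.7  22.5 -46.8] 48.7 58
 high [501.2 178.3  60.9] 56
 high [485.6 315.   61. ] 60
```

View pics/end.png

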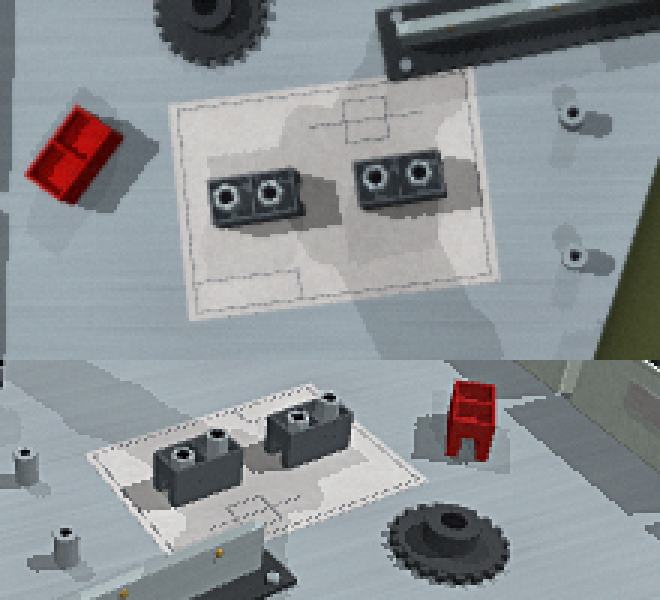

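Both carriers stand upright on the sheet, each with a long nut (top z≈61) and a short nut (top z≈48.5) in separate wells, at px (228,197)/(270,192) and (375,177)/(418,172). The bystanders visible here are where they were and the arm is clear, so I'm handing in.

```bash
python3 -c "
from plant import arm
print(arm.finish_job())"
```

```text
the job is handed in; nothing more can be done
None
```

I handed the job in at about 46 s on the robot's clock: both grey carriers on the rail (the third was absent) stand upright on the sheet, each with one long and one short nut in separate wells; the hand-in call returned no verdict, so success rests on my last camera check.

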